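# Unlock the balance and zero it

## Task

Unlock the laboratory balance: with a fingertip against the light-blue back of its lock lever, push the lever along its slot past the first click (yellow mark) all the way to the end stop (green mark), without pinching it. Then push the green zero key on the separate terminal fully down with a fingertip and let it come back up. Leave the steel weight, the amber jar and the metal dish where they stand.

Things in the scene. Friction and masses are not known exactly. Their poses are not given: they have to be found in the camera images.
- balance: White precision balance, fixed, 260 (x) x 190 (y) x 55 mm high, origin under its centre, front to -x. Steel pan 136 mm wide at x = +45 mm, top at 79 mm, in a grey ring 156 mm wide. The flat front deck (55 mm high) has the lock lever's slot along y at x = -87 mm, with marks: red (locked) y = -35 mm, yellow (half released) 0, green (released) +35 mm.
- lock (a joint): Travel of the lock lever along the balance's +y, m: 0 locked (red), 0.035 first detent (yellow), 0.070 end stop, fully released (green). Starts at 0 to 0.004. It sits in each detent with about 4 mm of free play and slight drag; leaving a detent takes 12 to 16 N, then the resistance falls until the next one. Stays where it is left in a detent.
- lock_back (a point): Centre of the light-blue back (-y) face of the lever's knob, the face to push; moves with the lever. The knob is 22 (x) x 20 (y, along the slot) x 26 mm high, from 4 to 30 mm above the deck; this point is 17.5 mm above the deck, 72.5 mm above the table. Axes as the balance's: push along +y.
- terminal: White terminal with a display, fixed to the table beside the balance (left or right of it), 130 (x) x 100 (y) x 34 mm high, origin under its centre. The zero key stands on its top at x = -32 mm, y = 0; the display is at the other end.
- zero_key (a joint): Travel of the green zero key, 0 up to 0.006 m fully down; pressed straight down, sprung, about 5 N fully down, comes back by itself.
- lock_front (a point): Centre of the dark-blue leading (+y) face of the same knob, 20 mm ahead of its back face. The rear half of the knob is light blue, the leading half dark blue; fingers pressing both halves at once count as pinching.
- zero_key_top (a point): Centre of the top of the green zero key (28 mm wide); moves with the key.
- case: Closed wooden weight case, fixed, 130 x 100 x 45 mm, origin under its centre, on the other side of the balance from the terminal.
- weight: Loose steel calibration weight with a knob, 30 mm wide, 53 mm high, origin under its centre; stands on the table in front of the balance. Leave alone.
- jar: Loose amber jar with blue cap, 44 mm wide, 60 mm high, origin under its centre; behind the balance. Leave alone.
- dish: Loose metal dish, 60 mm wide, 22 mm high, origin under its centre; behind the balance. Leave alone.
Not all that is in view belongs to the job. Leave any purple look-alike of the terminal alone.

How it is judged (in metres and radians):
On the way, in this order (a step that is already met when the one before it is completed fails the run):
1. the lock lever has gone past its first detent and stands at its end stop (value of joint lock above 0.066 m), for 0.2 s.
2. the zero key is pushed down (value of joint zero_key above 0.0045 m), for 0.05 s.
3. the zero key is up again (value of joint zero_key below 0.0015 m), for 0.2 s.
At the end, for the whole second after the job is handed in: The lock lever rests within 4 mm of its end stop (over 66 of 70 mm), the zero key has been pressed (over 4.5 mm) after that and is up again (under 1.5 mm), and the weight, jar and dish are within 15 mm of where they stood (value of joint lock above 0.066 m and velocity of joint lock below 0.01 m/s and value of joint zero_key below 0.0015 m and distance of each of weight, jar, dish from where it was at the start of the episode below 0.015 m); the robot touches nothing.
It fails at once if the lever's knob is pinched (fingers press both its halves at once) (contact force between the fingers and lock_c1 above 1 N and contact force between the fingers and lock_c2 above 1 N).
It fails at once if the zero key is pressed before the lever is fully released (value of joint zero_key above 0.003 m and value of joint lock below 0.06 m).
It fails at once if the weight is moved, lifted or carried (distance of weight from where it was at the start of the episode above 0.015 m).
It fails at once if the jar is moved, lifted or carried (distance of jar from where it was at the start of the episode above 0.015 m).
It fails at once if the dish is moved, lifted or carried (distance of dish from where it was at the start of the episode above 0.015 m).
It also fails if it takes over 42 s, if anything falls off the work surface, if the arm or the gripper's body presses on something with over 40 N, if the wrist force passes 120 N, or if a joint passes its speed limit or range.

## Robot

A 6-joint arm with a two-finger parallel gripper is mounted at the origin on the work surface. World frame = base frame: x ahead of the robot, y to its left, z up, the work surface at z = 0. Lengths are in mm, angles in rad, forces in N, time in s.
With the tool pointing down it reaches from about 350 to 725 mm from the base axis. Payload 4.3 kg.
Tool frame: the origin (TCP) lies at the very end of the fingers, on their centre line; the grasp point (between the pads) lies 19 mm behind it; x points along the fingers, y is the direction in which the jaws open and shut, and the axes are right-handed (so a half turn about x gives the same grasp; the last joint's range is limited). The gripper opens to 85 mm and grips with 20 to 120 N. Pads are 22 mm wide; open, the fingers measure 114 mm over their backs; the gripper's body (76 mm by 85 mm) begins 54 mm behind the grasp point. The pads swing forward as they close: fully open they stand 13 mm farther back than shut.
Start: joints at [-1.223, 0.377, 0.081, 1.274, 0, 1.46], TCP at [254.152, -515.823, 231.329] pointing down, gripper open.
Joint ranges: [-2.72, 2.72], [-0.84, 1.66], [-1.02, 1.22], [-1.77, 2.12], [-1.37, 1.28], [-3.14, 3.14]. Speed limits (rad/s): [2.57, 2.57, 3.14, 3.14, 3.14, 3.14].

## Interface

Orientations are given as a unit quaternion [x, y, z, w].
In Python, from bench import robot gives the robot as it stands.
- The arm moves only by the tool drive_tool, never from a script. Its argument "steps" is a list of rows, each an object with "translation": the shift along the tool's x, y, z in cm, a list of three; "twist": the turn, a rotation vector about the tool's x, y, z in degrees, a list of three; "grip": the closure, from -1 (fully open) to 1 (shut). In form: [{"translation": [dx, dy, dz], "twist": [ax, ay, az], "grip": grip}, ...]. A call has 1 to 8 rows; each row shifts and turns the commanded pose from where the row before left it, along the tool's axes as they then stand; what a row does not reach is not made up. A row lasts 1/12 s, in which the tool goes at most 41.7 mm and 7.16 degrees, less where a joint would pass 70% of its speed; a pose out of reach is approached as far as the arm can. A call is refused whole if a number of a shift passes 4.17 or a number of a turn 7.16, either way. A call with a gripper value outside its range is refused whole. The fingers move at their own pace and stop on an object; the grip force is fixed at half the most. Time passes only in rows, so rows that do not move let the fingers close. It gives the time, the measured TCP pose, the force and the opening at its end, in the units of the state.
- robot.read_state(): the state, without advancing time (a new reading comes with each control period).
- robot.grab_frame(name): name is "side" or "top" or "wrist"; returns (picture, depth): 420x560x3 uint8, red, green, blue; 420x560 float32, mm along the optical axis (not along the pixel's ray), 0 where there is no reading.
- robot.camera_info(name): a dict with "fov_y" (degrees; the focal length in pixels is half the picture's height over the tangent of half this angle, whatever the lens; pixels are square), "cx", "cy" (the principal point, pixels), "D" ([k1, k2, p1, p2, k3] as OpenCV has them; the pictures are not rectified), "extrinsics" (4x4, takes a point from world to camera coordinates). Camera axes: x right, y down, z forward; pixel columns grow to the right and rows downward; lengths in mm; the calibration is good to about 2 mm. A picture is of the moment at which its call begins: read the wrist's pose just before it. camera_info takes no time and is no camera call; for the wrist camera it gives the pose at the moment of the call.
- robot.close_job(): hands the job in, once; it reports no verdict.
The state is a dict: "time": time; "joint_pos": joint angles; "dq": joint speeds; "effort": joint torques, N m; "eef_pos": TCP position; "ee_rot": TCP orientation; "contact_force": force on the tool from outside, world axes, zero at the start; "ft_torque": the same for the moment, N m; "grip_width": finger opening in mm.
Only numpy, scipy, OpenCV 4.12 (cv2) and the standard library are available. Lean on these libraries where they do the work, as an engineer would, in place of code of your own. Each camera call takes 0.05 s, during which the arm holds its last target. There are 200 camera calls.

## Working session

There is one attempt and no reset: what is moved stays moved. The work goes in short steps, Python scripts to look and compute and a tool call to move; the robot and the scene stay as the last step left them, time stands still between calls to the robot, and variables do not carry over. Pictures are saved under pics/ and viewed, about 8 in all and at most 12, crops included, and the job is handed in when it is done.

Besides the shell and the picture viewer there is one more tool, called after ">>>" by a JSON object that holds its "fn" and its "kwargs". drive_tool: Moves the arm, as the interface text tells. Its arguments: {"type":"object","properties":{"steps":{"type":"array","items":{"type":"object","properties":{"translation":{"type":"array","items":{"type":"number"}},"twist":{"type":"array","items":{"type":"number"}},"grip":{"type":"number"}}}}},"required":["steps"]}

```bash
mkdir -p pics
cat > h.py <<'E'
import numpy as np, cv2
from bench import robot
def K(n):
    c=robot.camera_info(n); f=210/np.tan(np.radians(c["fov_y"])/2)
    return np.array([[f,0,c["cx"]],[0,f,c["cy"]],[0,0,1]]),np.array(c["D"],float),np.array(c["extrinsics"],float)
def ray(cal,px,z):
    k,D,E=cal; p=cv2.undistortPoints(np.array(px,float).reshape(-1,1,2),k,D)[:,0]
    R,t=E[:3,:3],E[:3,3]; o=-R.T@t; d=np.c_[p,np.ones(len(p))]@R
    return o+d*((np.broadcast_to(z,len(p))-o[2])/d[:,2])[:,None]
def proj(cal,P):
    k,D,E=cal; return cv2.projectPoints(np.array(P,float).reshape(-1,3),cv2.Rodrigues(E[:3,:3])[0],E[:3,3],k,D)[0][:,0]
E
python3 - <<'E'
from h import *
for n in("top","side"):
    a,d=robot.grab_frame(n); np.savez(f"pics/{n}0.npz",a=a,d=d); cv2.imwrite(f"pics/{n}0.png",cv2.resize(a[:,:,::-1],(800,600),interpolation=cv2.INTER_CUBIC))
    print(n,K(n))
s=robot.read_state();print(s)
E
```

```text
top (array([[504.78854601,   0.        , 274.62715   ],
       [  0.        , 504.78854601, 200.93073767],
       [  0.        ,   0.        ,   1.        ]]), array([-0.03914824,  0.        ,  0.        ,  0.        ,  0.        ]), array([[ 8.06142362e-03, -9.99939208e-01,  7.52286393e-03,
         1.82739421e+01],
       [-9.88348750e-01, -9.11102562e-03, -1.51933332e-01,
         5.61638859e+02],
       [ 1.51992637e-01, -6.21041421e-03, -9.88362114e-01,
         1.27950508e+03],
       [ 0.00000000e+00,  0.00000000e+00,  0.00000000e+00,
         1.00000000e+00]]))
side (array([[505.16361376,   0.        , 271.8514756 ],
       [  0.        , 505.16361376, 203.57538904],
       [  0.        ,   0.        ,   1.        ]]), array([-0.13521618,  0.        ,  0.        ,  0.        ,  0.        ]), array([[-9.38682992e-01, -3.44732655e-01, -5.79969958e-03,
         5.43461523e+02],
       [-2.01085882e-01,  5.61052070e-01, -8.02985083e-01,
         1.40962331e+02],
       [ 2.80069113e-01, -7.52582203e-01, -5.95970906e-01,
         9.48321158e+02],
       [ 0.00000000e+00,  0.00000000e+00,  0.00000000e+00,
         1.00000000e+00]]))
{'time': 0.1, 'joint_pos': array([-1.22332146e+00,  3.77991418e-01,  7.97837019e-02,  1.27439114e+00,
        2.34918155e-05,  1.46047399e+00]), 'dq': array([ 0.00023946, -0.00130522,  0.00314179, -0.00039145, -0.00191111,
        0.00062324]), 'effort': array([ 2.42427974e-03, -4.64692211e+01,  2.70583069e+01,  1.20491823e-02,
       -1.10823057e-04,  2.69786830e-05]), 'eef_pos': array([ 253.93889999, -515.2492763 ,  230.46286629]), 'ee_rot': array([-0.68859582, -0.16107978,  0.68873011, -0.15981219]), 'contact_force': array([-0.05218159,  0.99011025, -0.14357919]), 'ft_torque': array([-0.00561188, -0.00701945, -0.00997327]), 'grip_width': 85.36538451701489}
```

View pics/top0.png

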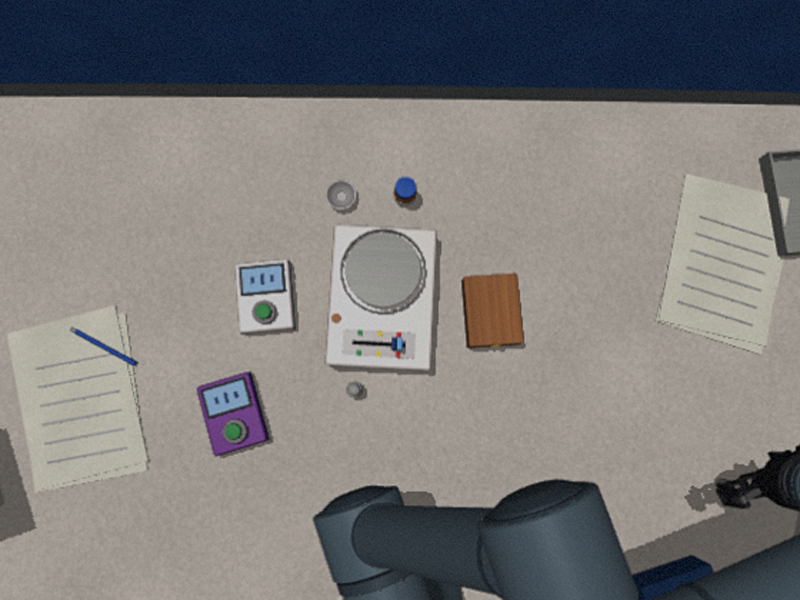

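View pics/side0.png

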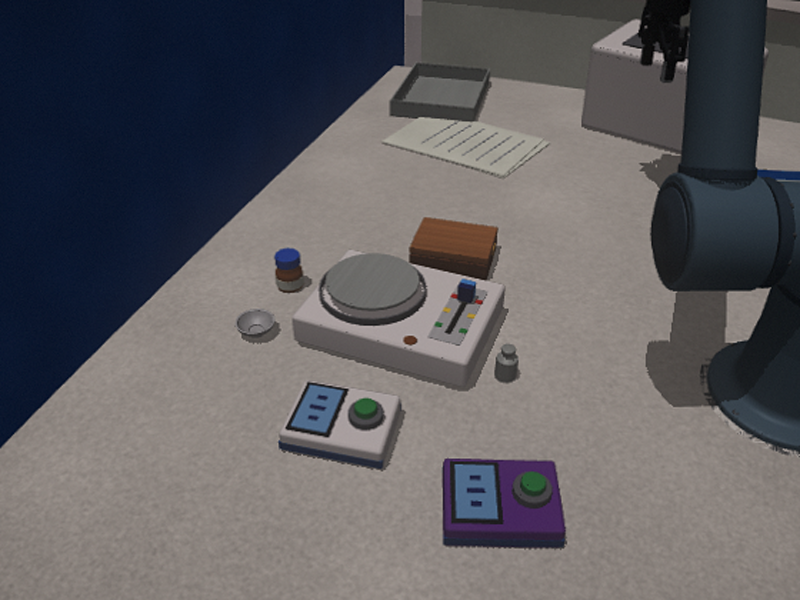

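The top view shows the balance corners at about (334,226), (437,231), (434,370) and (328,366) in the 800x600 picture. The lever is at (399,344), the white terminal's key at (264,312), the weight at (355,390) and the purple decoy at (234,432).

Run:
```python
from h import *
c=K("top");s=1.42857
def P(px,z): return ray(c,np.array(px)/s,z)
B=P([(334,226),(437,231),(434,370),(328,366)],55);print(B.round(1),B.mean(0).round(1))
print("sizes",[np.linalg.norm(B[i]-B[(i+1)%4]).round(0) for i in range(4)])
T=P([(237,263),(290,261),(295,331),(240,333)],34);print(T.round(1),T.mean(0),[np.linalg.norm(T[i]-T[(i+1)%4]).round(0) for i in range(4)])
print("key",P([(264,312)],42),"lever top",P([(398,344)],85),"weight",P([(355,388)],50),"marks r,y,g",P([(399,333),(402,354),(378,333),(379,355),(360,332),(359,353)],55).round(1))
a=np.load("pics/top0.npz")["a"]
cr=np.hstack([cv2.resize(a[215:270,225:310,::-1],None,fx=9,fy=9,interpolation=cv2.INTER_CUBIC)])
cv2.imwrite("pics/c1.png",cr)
a=np.load("pics/side0.npz")["a"]
```

```text
[[672.3 131.5  55. ]
 [664.7 -58.2  55. ]
 [410.3 -52.5  55. ]
 [415.8 137.   55. ]] [540.8  39.4  55. ]
sizes [np.float64(190.0), np.float64(254.0), np.float64(190.0), np.float64(257.0)]
[[605.3 311.7  34. ]
 [610.  213.4  34. ]
 [479.9 200.4  34. ]
 [475.2 300.9  34. ]] [542.59112517 256.60760921  34.        ] [np.float64(98.0), np.float64(131.0), np.float64(101.0), np.float64(131.0)]
key [[513.35008317 256.94721494  42.        ]] lever top [[454.00736043  12.61953404  85.        ]] weight [[377.31375748  88.3622338   50.        ]] marks r,y,g [[476.   10.5  55. ]
 [438.4   4.9  55. ]
 [475.7  48.3  55. ]
 [436.2  46.1  55. ]
 [477.2  80.7  55. ]
 [439.5  81.9  55. ]]
```

View pics/c1.png

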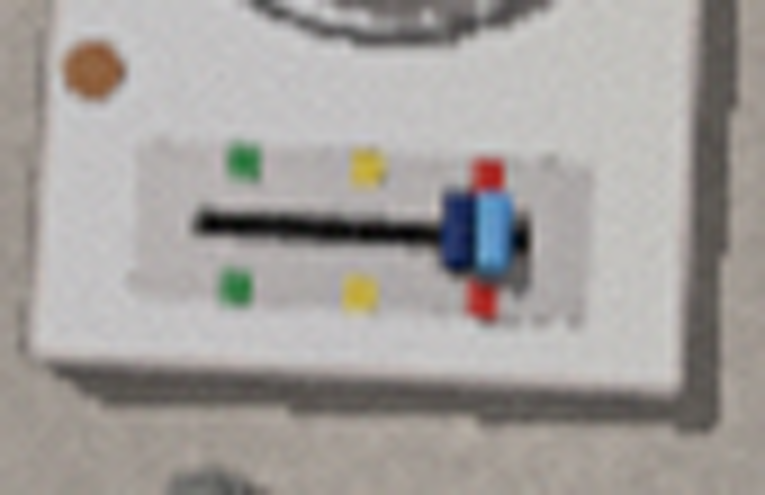

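The crop shows the knob with its light-blue rear half to the right (back edge about u=513, v=233). The red marks are at (488,172) and (482,298), the green ones at (244,161) and (236,289).

Run:
```python
from h import *
from scipy.spatial.transform import Rotation as R
c=K("top")
q=lambda l:np.array(l)/9+[225,215]
M=ray(c,q([(488,172),(482,298),(367,167),(360,294),(244,161),(236,289)]),55);print(M.round(1))
print("slot dir", (M[4:]-M[:2]).round(1), M.mean(0))
print("knob back/front top",ray(c,q([(513,233),(440,233),(475,190),(475,272)]),85).round(1))
s=robot.read_state();m=R.from_quat(s["ee_rot"]).as_matrix();print(m.round(3))
d=np.load("pics/top0.npz")["d"]
def pt(u,v):
    k,D,E=c;p=cv2.undistortPoints(np.array([[[u,v]]],float),k,D)[0,0];z=d[int(v),int(u)]
    return E[:3,:3].T@(np.array([p[0]*z,p[1]*z,z])-E[:3,3])
for u,v in [(264,312),(264,312-3),(275,325),(398,344),(345,335)]:print(pt(u/1.42857,v/1.42857).round(1))
```

```text
[[473.4  10.7  55. ]
 [437.5  12.2  55. ]
 [474.6  45.3  55. ]
 [438.3  46.9  55. ]
 [476.   80.4  55. ]
 [439.5  82.1  55. ]]
slot dir [[ 2.5 69.7  0. ]
 [ 1.9 70.   0. ]] [456.5455107   46.25182807  55.        ]
knob back/front top [[453.9   4.1  85. ]
 [453.7  24.4  85. ]
 [465.8  14.8  85. ]
 [442.9  14.6  85. ]]
[[-0.001  0.442 -0.897]
 [ 0.002 -0.897 -0.442]
 [-1.    -0.002 -0.   ]]
[511.5 254.2  57.6]
[517.5 255.2  53.4]
[490.3 237.   36.4]
[454.1  12.6  83.2]
[471.6 107.6  55. ]
```

>>> {"fn": "drive_tool", "kwargs": {"steps": [{"twist":[-7.1,0,0],"grip":1,"translation":[0,0,0]},{"twist":[-7.1,0,0],"grip":1,"translation":[0,0,0]},{"twist":[-7.1,0,0],"grip":1,"translation":[0,0,0]},{"twist":[-7.1,0,0],"grip":1,"translation":[0,0,0]},{"twist":[-7.1,0,0],"grip":1,"translation":[0,0,0]},{"twist":[-7.1,0,0],"grip":1,"translation":[0,0,0]},{"twist":[-7.1,0,0],"grip":1,"translation":[0,0,0]},{"twist":[-7.1,0,0],"grip":1,"translation":[0,0,0]}]}}

```text
time: 0.77
eef_pos: [254.0, -515.4, 230.7]
ee_rot: [0.528, 0.471, -0.528, 0.47]
contact_force: [-0.4, -0.3, -0.5]
grip_width: 0.3
```

>>> {"fn": "drive_tool", "kwargs": {"steps": [{"twist":[-5.2,0,0],"grip":1,"translation":[0,0,0]},{"twist":[0,0,0],"grip":1,"translation":[0,1.3,-3.5]},{"twist":[0,0,0],"grip":1,"translation":[0,1.3,-3.5]},{"twist":[0,0,0],"grip":1,"translation":[0,1.3,-3.5]},{"twist":[0,0,0],"grip":1,"translation":[0,1.3,-3.5]},{"twist":[0,0,0],"grip":1,"translation":[0,1.3,-3.5]},{"twist":[0,0,0],"grip":1,"translation":[0,1.3,-3.5]},{"twist":[0,0,0],"grip":1,"translation":[0,1.3,-3.5]}]}}

```text
time: 1.43
eef_pos: [352.7, -271.8, 230.9]
ee_rot: [0.508, 0.492, -0.508, 0.492]
contact_force: [0.6, 0.7, -0.1]
grip_width: 0.2
```

>>> {"fn": "drive_tool", "kwargs": {"steps": [{"twist":[0,0,0],"grip":1,"translation":[0,1.3,-3.5]},{"twist":[0,0,0],"grip":1,"translation":[0,1.3,-3.5]},{"twist":[0,0,0],"grip":1,"translation":[0,1.3,-3.5]},{"twist":[0,0,0],"grip":1,"translation":[0,1.3,-3.5]},{"twist":[0,0,0],"grip":1,"translation":[0,1.3,-3.5]},{"twist":[0,0,0],"grip":1,"translation":[0,0,0]},{"twist":[0,0,0],"grip":1,"translation":[0,0,0]}]}}

```text
time: 2.02
eef_pos: [423.1, -99.1, 231.0]
ee_rot: [-0.506, -0.494, 0.507, -0.493]
contact_force: [-0.4, 0.2, -0.0]
grip_width: -0.3
```

>>> {"fn": "drive_tool", "kwargs": {"steps": [{"twist":[0,0,0],"grip":1,"translation":[2.0,1.65,-2.0]},{"twist":[0,0,0],"grip":1,"translation":[3.0,1.65,-2.0]},{"twist":[0,0,0],"grip":1,"translation":[2,0,0]},{"twist":[0,0,0],"grip":1,"translation":[0,0,0]}]}}

```text
time: 2.35
eef_pos: [454.3, -61.7, 157.2]
ee_rot: [-0.506, -0.494, 0.509, -0.49]
contact_force: [-0.8, 0.0, -0.2]
grip_width: 0.3
```

Run:
```python
from h import *
from scipy.spatial.transform import Rotation as R
s=robot.read_state();c=K("wrist");a,d=robot.grab_frame("wrist");np.savez("pics/w1.npz",a=a,d=d,k=c[0],D=c[1],E=c[2])
print(s["eef_pos"],R.from_quat(s["ee_rot"]).as_matrix().round(3)); print(c)
cv2.imwrite("pics/w1.png",cv2.resize(a[:,:,::-1],(800,600)))
print(proj(c,[[455,4.5,72],[455,4.5,85],s["eef_pos"],[511,254,55]])*1.42857)
```

```text
[454.26346514 -61.66630578 157.1809265 ] [[-0.008  0.999 -0.031]
 [ 0.002 -0.031 -1.   ]
 [-1.    -0.008 -0.001]]
(array([[295.8933644 ,   0.        , 276.52996868],
       [  0.        , 295.8933644 , 209.91570343],
       [  0.        ,   0.        ,   1.        ]]), array([-0.06090145,  0.        ,  0.        ,  0.        ,  0.        ]), array([[ 9.99522284e-01, -3.00763347e-02, -7.11464114e-03,
        -4.55106301e+02],
       [-2.64426610e-02, -9.51367812e-01,  3.06920303e-01,
        -6.53711612e+01],
       [-1.59996783e-02, -3.06585552e-01, -9.51708626e-01,
         2.98194456e+02],
       [ 0.00000000e+00,  0.00000000e+00,  0.00000000e+00,
         1.00000000e+00]]))
[[ 393.1930254   186.42154904]
 [ 392.89658192  187.72996475]
 [ 394.19099045  377.60592736]
 [ 492.62388716 -322.36598261]]
```

View pics/w1.png

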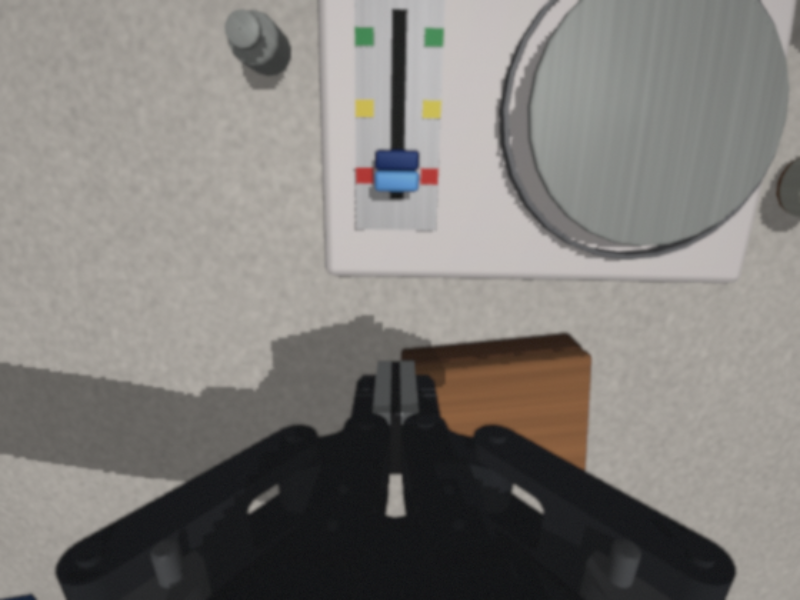

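The wrist view shows the knob's light-blue back edge at (397,191). My estimate predicted (393,187), so it agrees within 2 mm. The back face is at about x=456, y=3, so I'll descend behind it.

>>> {"fn": "drive_tool", "kwargs": {"steps": [{"twist":[0,0,0],"grip":1,"translation":[0,0.3,-2.2]},{"twist":[0,0,0],"grip":1,"translation":[0,0,-2.2]},{"twist":[0,0,0],"grip":1,"translation":[3,0,0]},{"twist":[0,0,0],"grip":1,"translation":[3,0,0]},{"twist":[0,0,0],"grip":1,"translation":[2,0,0]},{"twist":[0,0,0],"grip":1,"translation":[1.1,0,0]},{"twist":[0,0,0],"grip":1,"translation":[0,0,0]},{"twist":[0,0,0],"grip":1,"translation":[0,0,0]}]}}

```text
time: 3.07
eef_pos: [461.8, -19.2, 71.3]
ee_rot: [-0.508, -0.492, 0.508, -0.492]
contact_force: [-0.2, 1.1, 0.5]
grip_width: 0.2
```

>>> {"fn": "drive_tool", "kwargs": {"steps": [{"twist":[0,0,0],"grip":1,"translation":[0.4,-0.5,0]},{"twist":[0,0,0],"grip":1,"translation":[0,0,0]},{"twist":[0,0,0],"grip":1,"translation":[0,0,0]}]}}

```text
time: 3.32
eef_pos: [456.9, -18.2, 67.2]
ee_rot: [0.508, 0.492, -0.508, 0.492]
contact_force: [-0.7, 0.6, 0.7]
grip_width: 0.2
```

Run:
```python
from h import *
a,d=robot.grab_frame("wrist");b,_=robot.grab_frame("side")
s=robot.read_state();print(s["eef_pos"],s["contact_force"])
im=np.hstack([cv2.resize(a[60:320,150:400,::-1],(400,416)),cv2.resize(b[160:270,280:386,::-1],(400,416))])
cv2.imwrite("pics/w2.png",im)
```

```text
[457.19388359 -18.0745863   67.04862698] [ 0.16014803 -0.97765971  0.43041901]
```

View pics/w2.png

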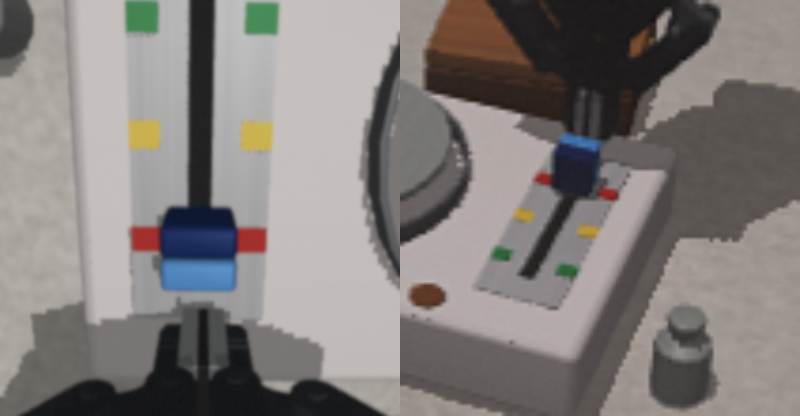

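The closed fingertips sit right behind the light-blue face, centred at about (203,320) against the knob at (199,275). Pushing now.

>>> {"fn": "drive_tool", "kwargs": {"steps": [{"twist":[0,0,0],"grip":1,"translation":[0,0,-0.5]},{"twist":[0,0,0],"grip":1,"translation":[0,0,-0.5]},{"twist":[0,0,0],"grip":1,"translation":[0,0,-0.5]},{"twist":[0,0,0],"grip":1,"translation":[0,0,-0.5]},{"twist":[0,0,0],"grip":1,"translation":[0,0,-0.5]}]}}

```text
time: 3.83
eef_pos: [457.8, 3.5, 66.7]
ee_rot: [-0.505, -0.489, 0.511, -0.495]
contact_force: [-1.4, -11.3, 0.7]
grip_width: -0.2
```

>>> {"fn": "drive_tool", "kwargs": {"steps": [{"twist":[0,0,0],"grip":1,"translation":[0,0,-0.5]},{"twist":[0,0,0],"grip":1,"translation":[0,0,-0.5]},{"twist":[0,0,0],"grip":1,"translation":[0,0,-0.5]},{"twist":[0,0,0],"grip":1,"translation":[0,0,-0.5]}]}}

```text
time: 4.17
eef_pos: [458.8, 27.6, 66.6]
ee_rot: [0.508, 0.492, -0.507, 0.493]
contact_force: [1.3, -1.7, 0.8]
grip_width: -0.2
```

>>> {"fn": "drive_tool", "kwargs": {"steps": [{"twist":[0,0,0],"grip":1,"translation":[0,0,-0.5]},{"twist":[0,0,0],"grip":1,"translation":[0,0,-0.5]},{"twist":[0,0,0],"grip":1,"translation":[0,0,-0.5]},{"twist":[0,0,0],"grip":1,"translation":[0,0,-0.5]}]}}

```text
time: 4.5
eef_pos: [459.5, 45.2, 66.7]
ee_rot: [-0.507, -0.49, 0.509, -0.494]
contact_force: [1.3, -7.2, 0.0]
grip_width: 0.2
```

>>> {"fn": "drive_tool", "kwargs": {"steps": [{"twist":[0,0,0],"grip":1,"translation":[0,0,-0.5]},{"twist":[0,0,0],"grip":1,"translation":[0,0,-0.5]},{"twist":[0,0,0],"grip":1,"translation":[0,0,-0.4]},{"twist":[0,0,0],"grip":1,"translation":[0,0,0]}]}}

```text
time: 4.83
eef_pos: [459.5, 60.3, 66.5]
ee_rot: [-0.507, -0.491, 0.508, -0.494]
contact_force: [1.7, -7.6, 1.0]
grip_width: 0.0
```

>>> {"fn": "drive_tool", "kwargs": {"steps": [{"twist":[0,0,0],"grip":1,"translation":[0,0,-0.3]},{"twist":[0,0,0],"grip":1,"translation":[0,0,-0.3]},{"twist":[0,0,0],"grip":1,"translation":[0,0,0]}]}}

```text
time: 5.08
eef_pos: [459.5, 60.5, 66.7]
ee_rot: [-0.504, -0.487, 0.513, -0.496]
contact_force: [0.1, -24.5, 4.3]
grip_width: 0.1
```

>>> {"fn": "drive_tool", "kwargs": {"steps": [{"twist":[0,0,0],"grip":1,"translation":[0,0,0]},{"twist":[0,0,0],"grip":1,"translation":[0,0,0]},{"twist":[0,0,0],"grip":1,"translation":[0,0,0]},{"twist":[0,0,0],"grip":1,"translation":[0,0,1]},{"twist":[0,0,0],"grip":1,"translation":[0,0,1]},{"twist":[0,0,0],"grip":1,"translation":[0,0,0]}]}}

```text
time: 5.58
eef_pos: [457.9, 46.8, 66.0]
ee_rot: [-0.508, -0.493, 0.508, -0.491]
contact_force: [-0.1, 0.8, -0.2]
grip_width: 0.1
```

Run:
```python
from h import *
c=K("wrist");a,d=robot.grab_frame("wrist");b,_=robot.grab_frame("side")
s=robot.read_state();print(s["eef_pos"],s["contact_force"])
im=np.hstack([cv2.resize(a[60:320,150:400,::-1],(400,416)),cv2.resize(b[150:310,190:344,::-1],(400,416))])
cv2.imwrite("pics/w3.png",im)
```

```text
[458.09391541  47.63819476  66.03443112] [1.10235868 0.76294175 0.41156414]
```

View pics/w3.png

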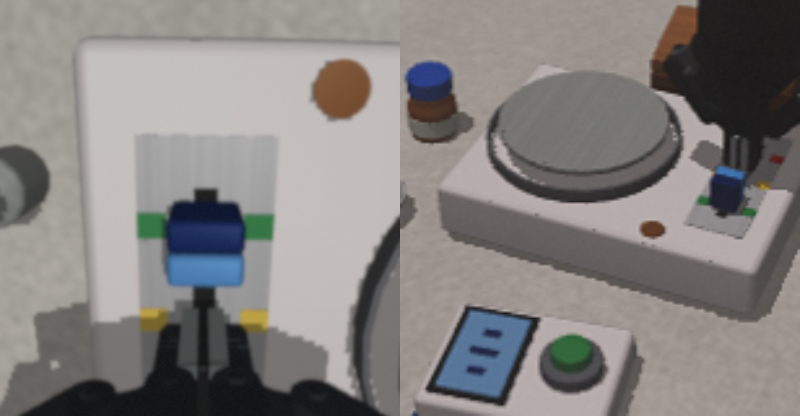

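The lever appears to stand at the green marks: the knob's light/dark edge is at (205,253) and the marks are at y≈226. I'll check that numerically.

Run:
```python
from h import *
c=K("wrist");R,t=c[2][:3,:3],c[2][:3,3];print("cam",(-R.T@t).round(1))
q=lambda l:np.array(l)*.625+[150,60]
print("marks",ray(c,q([(150,226),(258,227)]),55).round(1),"knob top edge",ray(c,q([(205,253)]),85).round(1))
# expected knob edge for lock=70 and 66: centre y of slot frame
m=ray(c,q([(150,226),(258,227)]),55).mean(0); print("lock mm", 70+ray(c,q([(205,253)]),85)[0,1]-m[1])
t=K("top");a,_=robot.grab_frame("side")
```

```text
cam [460.8 124.9 209.5]
marks [[441.6  80.6  55. ]
 [478.3  79.1  55. ]] knob top edge [[460.1  80.9  85. ]]
lock mm 71.0435042256816
```

The lever measures about 70 mm (±2) and the push ended on a hard 24 N stop, so it is at the end stop. Next I rise and move over to the key.

>>> {"fn": "drive_tool", "kwargs": {"steps": [{"twist":[0,0,0],"grip":1,"translation":[-3,0,0.3]},{"twist":[0,0,0],"grip":1,"translation":[-3,0,0]},{"twist":[0,0,0],"grip":1,"translation":[-2,0,0]},{"twist":[0,0,0],"grip":1,"translation":[0,0.8,-3.5]},{"twist":[0,0,0],"grip":1,"translation":[0,0.8,-3.5]},{"twist":[0,0,0],"grip":1,"translation":[0,0.8,-3.5]},{"twist":[0,0,0],"grip":1,"translation":[0,0.8,-3.5]},{"twist":[0,0,0],"grip":1,"translation":[0,0.8,-3.5]}]}}

```text
time: 6.4
eef_pos: [503.6, 220.4, 146.2]
ee_rot: [0.508, 0.493, -0.507, 0.492]
contact_force: [0.6, -0.3, 1.0]
grip_width: 0.2
```

>>> {"fn": "drive_tool", "kwargs": {"steps": [{"twist":[0,0,0],"grip":1,"translation":[0,0.7,-3.2]},{"twist":[0,0,0],"grip":1,"translation":[0,0,0]},{"twist":[0,0,0],"grip":1,"translation":[0,0,0]}]}}

```text
time: 6.65
eef_pos: [511.5, 251.7, 145.7]
ee_rot: [-0.507, -0.493, 0.507, -0.493]
contact_force: [0.6, -0.4, 0.1]
grip_width: 0.0
```

Go down to about 75 mm and take one look.

>>> {"fn": "drive_tool", "kwargs": {"steps": [{"twist":[0,0,0],"grip":1,"translation":[3,0,-0.2]},{"twist":[0,0,0],"grip":1,"translation":[3,0,0]},{"twist":[0,0,0],"grip":1,"translation":[1,0,0]},{"twist":[0,0,0],"grip":1,"translation":[0,0,0]},{"twist":[0,0,0],"grip":1,"translation":[0,0,0]}]}}

```text
time: 7.07
eef_pos: [511.2, 250.7, 76.3]
ee_rot: [-0.507, -0.492, 0.509, -0.492]
contact_force: [0.2, -0.5, 0.8]
grip_width: -0.2
```

Run:
```python
from h import *
a,d=robot.grab_frame("wrist");b,_=robot.grab_frame("side")
s=robot.read_state();print(s["eef_pos"],s["contact_force"])
im=np.hstack([cv2.resize(a[60:320,150:400,::-1],(400,416)),cv2.resize(b[230:340,180:286,::-1],(400,416))])
cv2.imwrite("pics/w4.png",im)
```

```text
[513.09744887 251.52800975  77.98562367] [-0.04891039  1.02591004  0.19379941]
```

View pics/w4.png

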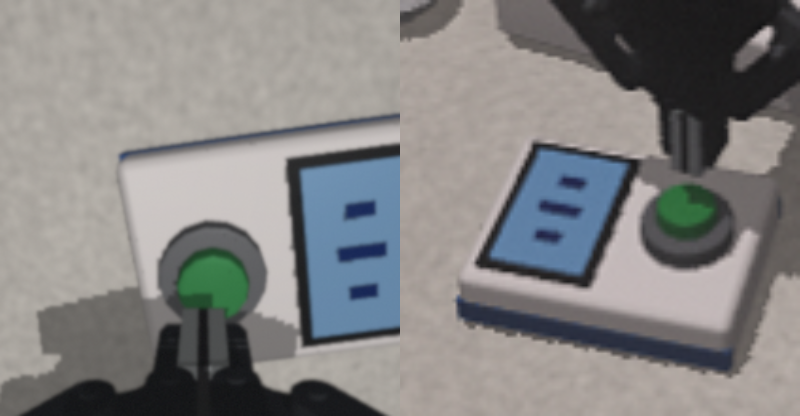

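The fingertips are at (203,310) and the key is centred near (214,283), partly hidden by them. I'll compute the offset.

Run:
```python
from h import *
c=K("wrist");q=lambda l:np.array(l)*.625+[150,60]
P=ray(c,q([(179,283),(249,283),(214,248),(158,270),(266,270)]),[55,55,55,40,40]);print(P.round(1),np.linalg.norm(P[0]-P[1]))
print("tip px",(proj(c,[robot.read_state()["eef_pos"]])-[150,60])/.625)
```

```text
[[504.8 258.1  55. ]
 [531.4 257.3  55. ]
 [518.4 271.8  55. ]
 [495.4 257.8  40. ]
 [539.9 256.4  40. ]] 26.671249113199394
tip px [[201.50256133 326.86493074]]
```

>>> {"fn": "drive_tool", "kwargs": {"steps": [{"twist":[0,0,0],"grip":1,"translation":[0,0.4,-0.5]},{"twist":[0,0,0],"grip":1,"translation":[1.5,0,0]},{"twist":[0,0,0],"grip":1,"translation":[0,0,0]},{"twist":[0,0,0],"grip":1,"translation":[0.3,0,0]},{"twist":[0,0,0],"grip":1,"translation":[0.3,0,0]},{"twist":[0,0,0],"grip":1,"translation":[0,0,0]}]}}

```text
time: 7.67
eef_pos: [516.7, 256.7, 55.6]
ee_rot: [0.508, 0.492, -0.507, 0.492]
contact_force: [-0.5, 0.4, 1.9]
grip_width: -0.5
```

>>> {"fn": "drive_tool", "kwargs": {"steps": [{"twist":[0,0,0],"grip":1,"translation":[0.3,0,0]},{"twist":[0,0,0],"grip":1,"translation":[0,0,0]},{"twist":[0,0,0],"grip":1,"translation":[0,0,0]}]}}

```text
time: 7.92
eef_pos: [516.7, 256.7, 52.9]
ee_rot: [0.508, 0.492, -0.507, 0.492]
contact_force: [0.2, 0.2, 3.8]
grip_width: 0.1
```

>>> {"fn": "drive_tool", "kwargs": {"steps": [{"twist":[0,0,0],"grip":1,"translation":[0.3,0,0]},{"twist":[0,0,0],"grip":1,"translation":[0,0,0]},{"twist":[0,0,0],"grip":1,"translation":[0,0,0]}]}}

```text
time: 8.17
eef_pos: [516.8, 256.7, 50.1]
ee_rot: [0.508, 0.492, -0.507, 0.492]
contact_force: [-0.1, 1.8, 6.3]
grip_width: 0.4
```

>>> {"fn": "drive_tool", "kwargs": {"steps": [{"twist":[0,0,0],"grip":1,"translation":[0.2,0,0]},{"twist":[0,0,0],"grip":1,"translation":[0,0,0]},{"twist":[0,0,0],"grip":1,"translation":[0,0,0]}]}}

```text
time: 8.42
eef_pos: [516.9, 256.7, 49.8]
ee_rot: [0.508, 0.492, -0.507, 0.493]
contact_force: [-4.4, -1.8, 19.0]
grip_width: 0.2
```

The key bottomed out: 19 N with no further travel. Release.

>>> {"fn": "drive_tool", "kwargs": {"steps": [{"twist":[0,0,0],"grip":1,"translation":[-0.5,0,0]},{"twist":[0,0,0],"grip":1,"translation":[-2,0,0]},{"twist":[0,0,0],"grip":1,"translation":[-3,0,0]},{"twist":[0,0,0],"grip":1,"translation":[-4,0,0]},{"twist":[0,0,0],"grip":1,"translation":[-3,0,0]},{"twist":[0,0,0],"grip":1,"translation":[0,0,0]},{"twist":[0,0,0],"grip":1,"translation":[0,0,0]},{"twist":[0,0,0],"grip":1,"translation":[0,0,0]}]}}

```text
time: 9.08
eef_pos: [515.5, 256.2, 171.2]
ee_rot: [-0.507, -0.492, 0.508, -0.492]
contact_force: [-0.7, 0.1, 0.4]
grip_width: 0.2
```

Run:
```python
from h import *
a,d=robot.grab_frame("side")
s=robot.read_state();print(s["time"],s["eef_pos"],s["contact_force"])
cv2.imwrite("pics/f.png",cv2.resize(a[150:340,150:400,::-1],(790,600)))
t,_=robot.grab_frame("top");o=np.load("pics/top0.npz")["a"]
for n,(u,v) in dict(dish=(342,196),jar=(405,188),weight=(355,388)).items():
    u,v=int(u/1.4286),int(v/1.4286);S=np.s_[v-12:v+13,u-12:u+13];print(n,"shift px",cv2.phaseCorrelate(np.float32(o[S].mean(2)),np.float32(t[S].mean(2))))
```

```text
9.1333 [514.95870753 255.95285468 170.46975222] [-0.44198995 -0.63247921 -0.72778038]
dish shift px ((0.6344202851454277, 0.4397873198917477), 0.9743771446228028)
jar shift px ((0.48547454948932156, 0.5329384032856854), 1.0191030178070069)
weight shift px ((0.13290194694544866, 0.23155456650549944), 0.856128849029541)
```

View pics/f.png

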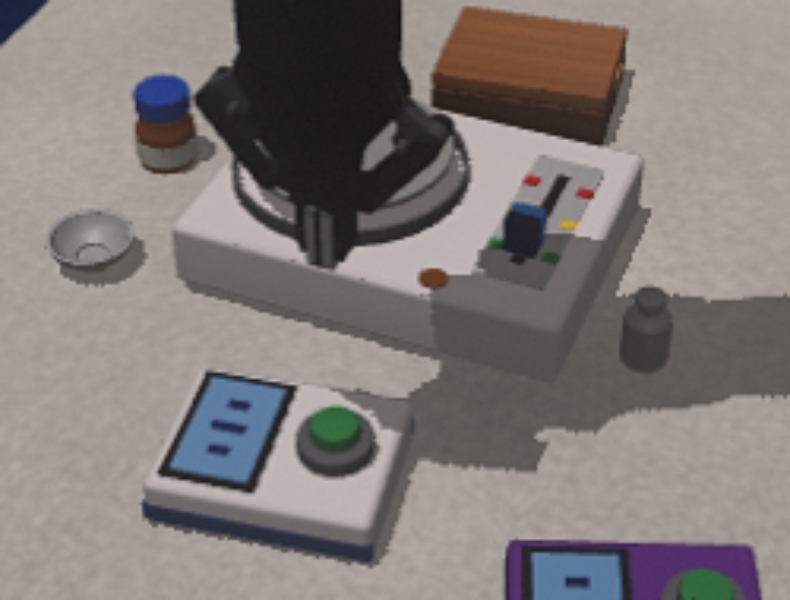

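The lever is at the green marks (525,235), the key is up (335,428), the loose objects haven't moved and the arm is clear of everything. Handing in.

```bash
python3 -c "
from bench import robot
print(robot.close_job())"
```

```text
the job is handed in; nothing more can be done
None
```

I pushed the lock lever to its end stop, pressed the zero key fully down and let it come back up, then handed the job in at about 9 s of the 42 s allowed. No verdict was reported.

- **Lever:** I pushed the light-blue back face with the shut fingertips. The push ended on a hard stop at 24.5 N, and the camera then put the lever at about 71 mm of its 70 mm travel (calibration good to about 2 mm). It still stood at the green marks in the last picture.
- **Zero key:** the force rose to about 6 N near the bottom, then to 19 N with no more movement, so it was fully down. The last picture shows it up again.
- **Loose objects:** the weight, jar and dish shifted less than 1 pixel (under 2 mm) between the first and last top views. The arm finished about 115 mm above the key, touching nothing.
- **Disagreements:** the top and wrist cameras differed by about 6 mm on the key's position, so I pressed between the two. One descent at the lever read about 5 mm off, and I corrected it before touching the lever.

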